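Hold the reference cell in the light gate

TASK

Get the haze meter ready for a reference reading: first push the open door of the lamp house shut until its ball catch has seated and holds it fully closed. Then take the taller of the two glass cells out of the stand, gripping it by its two frosted faces only and never touching its clear windows, and hold it upright in the air midway between lamp and detector, with its clear windows facing the lamp and the detector so that the beam passes through the middle of the cell. Leave the short cell in the stand, and finish while still holding the tall cell there: do not put it down or let go.

Things in the scene. Friction and masses are not known exactly. Their poses are not given: they have to be found in the camera images.
- light_gate: Haze meter fixed to the table: base 100 x 244 x 12 mm, grey lamp house (80 x 70 mm, top 108 mm above the table) at its +y end, smaller grey detector (56 x 40 mm, top at 92 mm) at its -y end, 110 mm apart; their black round ports (28 mm) leave 86 mm free. Origin on the table under the middle of this gap; z up, y runs along the light path from detector to lamp.
- beam_mid (a point): Point on the axis of the light beam, midway between lamp and detector, 70 mm above the table. Axes as light_gate: the beam runs along y.
- lamp_door (a joint): Door angle, rad: 0 = shut, up to 1.5 = open; starts 0.6 to 1.1. Grey panel 78 mm wide, 84 high, 6 thick, 16 to 100 mm above the table, on the lamp house's +y face. Upright hinge at the gate's -x side; opens anticlockwise from above, stays where left. A spring ball catch meets it in the last 0.16 rad (about 3 N at the free edge); past 0.06 rad it pulls it home.
- door_push (a point): Point on the outer face of the door, 66 mm from the hinge axis, 12 mm from the free edge, at half its height (58 mm above the table). Its axes turn with the door: x points from the hinge to the free edge, y straight out of the outer face, z up.
- door_hinge (a point): Point on the hinge axis of the door, at half the door's height (58 mm above the table); it lies in the plane of the door's inner face, 6 mm behind the outer face. Same axes as door_push.
- cell_stand: Black block 156 x 60 x 22 mm fixed to the table, with two rectangular pockets 10 mm deep, 40 mm either side of its middle along its own x, in each of which a cell stands loosely upright. Origin under its middle, z up.
- tall_cell: Taller solid glass cell, 36 x 26 x 76 mm, about 0.15 kg, upright in either pocket. Origin at the centre of its underside (12 mm above the table at the start), z up. Its two frosted whitish faces (30 mm wide) are at +y and -y, 26 mm apart: grip across these. Its two clear windows (20 mm wide) are at +x and -x, 36 mm apart: not to be touched.
- tall_cell_frosted: The two frosted faces of the tall cell (part of it; same origin and axes as tall_cell).
- tall_cell_windows: The two clear windows of the tall cell (part of it; same origin and axes as tall_cell).
- cell_mid (a point): Middle of the tall cell, 38 mm above its underside; this is to be held on the beam. Axes as tall_cell.
- short_cell: The shorter glass cell, 36 x 26 x 46 mm, in the other pocket, same section; stays there. Origin at the centre of its underside.
There are look-alikes about, which are no part of the job. What is shaped like the tall_cell but green is not meant.

How it is judged:
By the outcome, as a careful person would: the job done as asked, in the order asked, and still so for the second after the job is handed in, while the arm keeps its last pose, push and grip.
It also fails if it takes over 53 s, if anything falls off the work surface, if the arm or the gripper's body presses on something with over 40 N, if the wrist force passes 120 N, or if a joint passes its speed limit or range.

ROBOT

A 6-joint arm with a two-finger parallel gripper is mounted at the origin on a cart in front of the work surface, level with it; the furniture and walls round the work are solid. World frame = base frame: x ahead of the robot, y to its left, z up, the work surface at z = 0. Lengths are in m, angles in rad, forces in N, time in s.
With the tool pointing down it reaches from about 0.3 to 0.775 m from the base axis. Payload 14.6 kg.
Tool frame: the origin (TCP) lies on the centre line of the jaws, within the pads' length; the fingertips stand 17 mm ahead of it and the grasp point (between the pads) lies 2 mm behind it; z points along the fingers, x is the direction in which the jaws open and shut, and the axes are right-handed (so a half turn about z gives the same grasp; the last joint's range is limited). The gripper opens to 94 mm and grips with 3 to 60 N. Pads are 16 mm wide; open, the fingers measure 119 mm over their backs; the gripper's body (75 mm by 177 mm) begins 78 mm behind the grasp point.
Start: joints at [-1.286, 0.3, 1.521, -0, 1.321, -0.067], TCP at [0.19, -0.516, 0.222] pointing down, gripper open.
Joint ranges: [-3.03, 3.03], [-0.79, 2.21], [0.23, 2.52], [-1.04, 4.18], [0, 3.07], [-2.55, 2.55]. Speed limits (rad/s): [2.22, 2.22, 2.57, 3.14, 3.14, 3.14].

INTERFACE

Orientations are given as [roll, pitch, yaw] about the fixed x, y, z axes, in that order (R = Rz(yaw) Ry(pitch) Rx(roll)).
In Python, from station import ctrl gives the robot as it stands. The module is installed in compiled form; this text tells all that it offers.
- The arm moves only by the tool drive_tool, never from a script. Its argument "increments" is a list of rows, each a list of 3 entries, a list of its own where there are three numbers: the turn, a rotation vector about the tool's x, y, z in degrees, then the shift along the tool's x, y, z in mm, then the opening, from 0 (shut) to 1 (fully open). In form: [[[ax, ay, az], [dx, dy, dz], hand], ...]. A call has 1 to 20 rows; each row shifts and turns the commanded pose from where the row before left it, along the tool's axes as they then stand; what a row does not reach is not made up. A row lasts 1/8 s, in which the tool goes at most 62.5 mm and 10.7 degrees, less where a joint would pass 70% of its speed; a pose out of reach is approached as far as the arm can. A call with a gripper value outside its range is refused whole. The fingers move at their own pace and stop on an object; "squeeze" is the grip in N (left out, the last holds). Time passes only in rows, so rows that do not move let the fingers close. It gives the time, the measured TCP pose, the force and the opening at its end, in the units of the state.
- ctrl.get_obs(): the state, without advancing time (a new reading comes with each control period).
- ctrl.camera(name): name is "scene" or "top"; returns the picture (420x560x3 uint8, red, green, blue); there is no depth.
- ctrl.calibration(name): a dict with "fx", "fy", "cx", "cy" (pixels), "rvec" (rotation vector, rad) and "tvec" (3), from world to camera coordinates, as OpenCV has them. Camera axes: x right, y down, z forward; pixel columns grow to the right and rows downward; lengths in m; the calibration is good to about 2 mm. A picture is of the moment at which its call begins. calibration takes no time and is no camera call.
- ctrl.hand_in(): hands the job in, once; it reports no verdict.
The state is a dict: "time_s": time; "qpos": joint angles; "joint_vel": joint speeds; "tau": joint torques, N m; "ee_pos": TCP position; "eef_rot": TCP orientation; "force": force on the tool from outside, world axes, zero at the start; "moment": the same for the moment, N m; "grip_width": finger opening in m.
Only numpy, scipy, OpenCV 4.12 (cv2) and the standard library are available. Lean on these libraries where they do the work, as an engineer would, in place of code of your own. Each camera call takes 0.05 s, during which the arm holds its last target.

## Working session

There is one attempt and no reset: what is moved stays moved. The work goes in short steps, Python scripts to look and compute and a tool call to move; the robot and the scene stay as the last step left them, time stands still between calls to the robot, and variables do not carry over. Pictures are saved under pics/ and viewed, and the job is handed in when it is done.

Besides the shell and the picture viewer there is one more tool, called after ">>>" as a command line: name --argument value ..., lists and objects as JSON in quotes. drive_tool: Moves the arm, as the interface text tells. Its arguments: {"type":"object","properties":{"increments":{"type":"array"},"squeeze":{"type":"number"}},"required":["increments"]}

```bash
mkdir -p pics
python3 - <<'E'
from station import ctrl
import cv2
for n in("scene","top"):
    cv2.imwrite(f"pics/{n}0.png",ctrl.camera(n)[:,:,::-1]); print(ctrl.calibration(n))
print(ctrl.get_obs())
E
```

```text
{'fx': 382.185860320821, 'fy': 382.185860320821, 'cx': 281.9102513146301, 'cy': 207.72133676360713, 'rvec': array([ 0.81304914, -2.60184335,  1.06147496]), 'tvec': array([0.45345827, 0.24372817, 0.72085954])}
{'fx': 429.4760735825143, 'fy': 429.4760735825143, 'cx': 275.6954409029392, 'cy': 212.26564066774728, 'rvec': array([ 2.11927754, -2.17619896,  0.15976586]), 'tvec': array([0.03377031, 0.52591861, 0.84003637])}
{'time_s': 0.1, 'qpos': array([-1.28560223e+00,  3.00390393e-01,  1.52151350e+00, -2.63548617e-05,
        1.32067184e+00, -6.66156678e-02]), 'joint_vel': array([ 9.48773896e-04,  3.74185385e-04, -2.56440633e-03,  1.34103182e-03,
       -3.65217623e-05, -7.10753661e-04]), 'tau': array([ 3.88466506e-03, -5.32641149e+01, -3.53280830e+01,  7.10632140e-02,
        2.35742319e-02, -5.54909207e-05]), 'ee_pos': array([ 0.18945247, -0.51611748,  0.22195917]), 'eef_rot': array([-3.14155269e+00,  9.82595300e-04, -1.21898001e+00]), 'force': array([ 0.11919017, -0.31836356, -0.45363527]), 'moment': array([-0.05474975, -0.00367597,  0.00853837]), 'grip_width': 0.09423705772097439}
```

View pics/scene0.png

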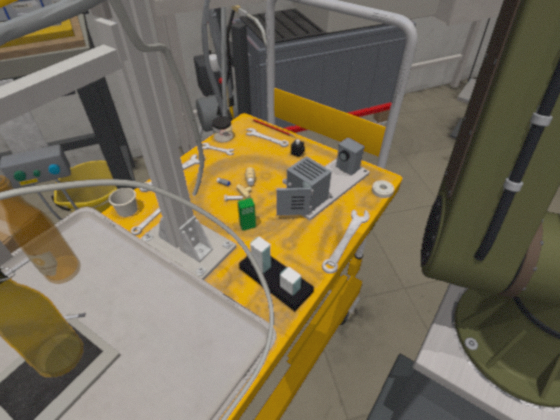

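View pics/top0.png

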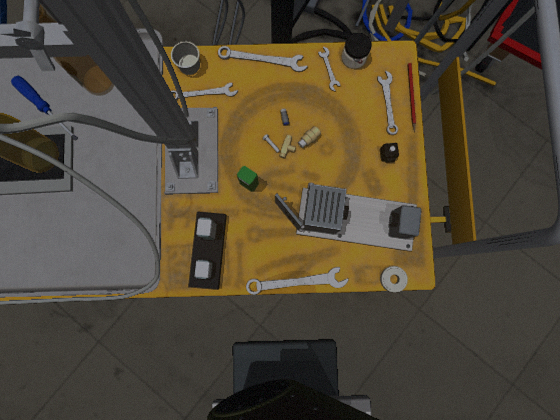

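Run:
```python
import cv2
a=cv2.imread("pics/top0.png")[150:300,160:440]; cv2.imwrite("pics/t0c.png",cv2.resize(a,(784,420),interpolation=cv2.INTER_CUBIC))
a=cv2.imread("pics/scene0.png")[130:310,220:410]; cv2.imwrite("pics/s0c.png",cv2.resize(a,(633,600),interpolation=cv2.INTER_CUBIC))
```

```text
(no output)
```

View pics/t0c.png

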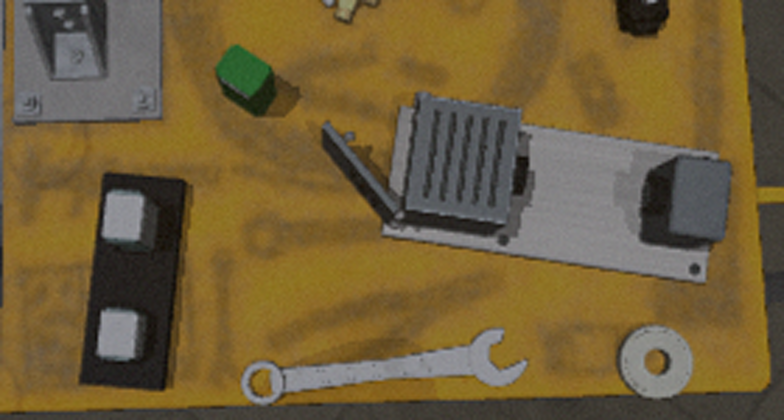

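View pics/s0c.png

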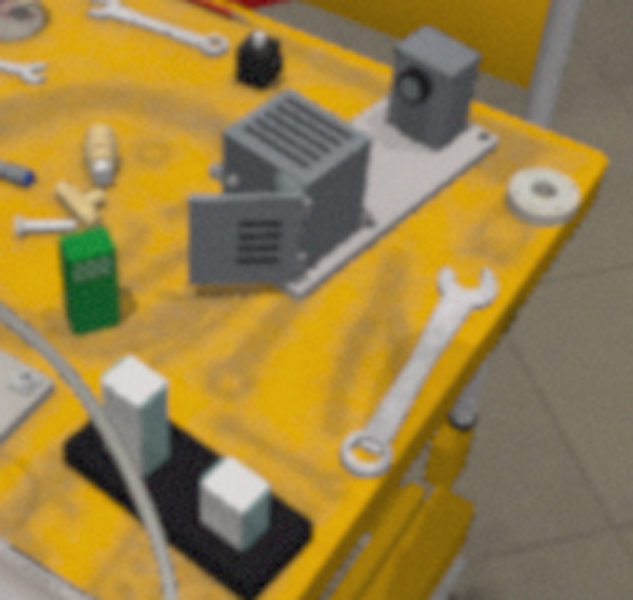

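```bash
cat > h.py <<'E'
import numpy as np,cv2
from station import ctrl
from scipy.optimize import least_squares
C={n:ctrl.calibration(n) for n in("scene","top")}
def K(c): return np.array([[c['fx'],0,c['cx']],[0,c['fy'],c['cy']],[0,0,1.]])
def proj(n,P):
    c=C[n]; return cv2.projectPoints(np.asarray(P,float).reshape(-1,3),c['rvec'],c['tvec'],K(c),None)[0].reshape(-1,2)
def tf(p,L):
    L=np.asarray(L,float); c,s=np.cos(p[2]),np.sin(p[2])
    return np.c_[p[0]+c*L[:,0]-s*L[:,1],p[1]+s*L[:,0]+c*L[:,1],L[:,2]]
T=lambda x,y:(160+x/2.8-.3,150+y/2.8-.3)
S=lambda x,y:(220+x/3.333-.35,130+y/3.333-.35)
def fit(obs,p0):
    # obs: (cam,px,local)
    def r(p):
        return np.concatenate([proj(n,tf(p,[l]))[0]-np.array(px) for n,px,l in obs])
    s=least_squares(r,p0,loss='soft_l1'); return s.x,r(s.x).reshape(-1,2)
E
cat > f.py <<'E'
from h import *
np.set_printoptions(precision=4,suppress=True)
gate=[('top',T(418,93),(.04,.125,.108)),('top',T(523,110),(.04,.055,.108)),('top',T(505,231),(-.04,.055,.108)),('top',T(400,219),(-.04,.125,.108)),
('top',T(678,155),(.028,-.055,.092)),('top',T(731,160),(.028,-.095,.092)),('top',T(725,242),(-.028,-.095,.092)),('top',T(668,240),(-.028,-.055,.092)),
('scene',S(288,92),(.04,.055,.108)),('scene',S(370,143),(-.04,.055,.108)),('scene',S(305,193),(-.04,.125,.108)),('scene',S(224,132),(.04,.125,.108)),
('scene',S(480,40),(-.028,-.095,.092)),('scene',S(430,68),(-.028,-.055,.092)),('scene',S(395,48),(.028,-.055,.092))]
g,r=fit(gate,[.5,-.2,0]);print('gate',g);print(r.T)
st=[('top',T(104,173),(.078,.03,.022)),('top',T(190,181),(.078,-.03,.022)),('top',T(165,389),(-.078,-.03,.022)),('top',T(80,383),(-.078,.03,.022)),
('scene',S(312,527),(-.078,-.03,.022)),('scene',S(66,452),(.078,.03,.022)),('scene',S(243,588),(-.078,.03,.022))]
s,r=fit(st,[.5,.1,0]);print('stand',s);print(r.T)
# tall cell top z=.088 ; short .058
tc=[('top',T(107,193),(.018,.013,.088)),('top',T(143,192),(.018,-.013,.088)),('top',T(141,243),(-.018,-.013,.088)),('top',T(103,240),(-.018,.013,.088))]
for a in (0,):
    c,r=fit(tc,[.5,.1,0]);print('tall',c);print(r.T)
print('cell by stand',tf(s,[[.04,0,.05],[-.04,0,.035]]))
# door
def dfit():
    obs=[('top',T(323,125)),('scene',S(190,198)),('scene',S(190,283))]
    zs=[.1,.1,.016]
    hz=lambda a,z: tf(g,[[-.039+.078*np.cos(a)-.006*np.sin(a)*1,.125+.078*np.sin(a)+.006*np.cos(a),z]])
    f=lambda p:np.concatenate([proj(n,hz(p[0],z))[0]-np.array(px) for (n,px),z in zip(obs,zs)])
    q=least_squares(f,[.8]);print('door',q.x,f(q.x).reshape(-1,2).T)
dfit()
E
python3 f.py
```

```text
gate [ 0.5086 -0.1606 -0.1609]
[[-0.3777 -1.2333  0.4592  0.7996 -1.8065 -0.0084 -0.3792 -0.9498  0.3634
   1.7027  1.6125 -0.2225  0.8475  6.6002 -0.545 ]
 [ 1.5642  0.3508 -1.2171 -1.9225 -0.4796  0.4893  0.001  -2.0911 -1.7657
  -2.1136 -2.5467 -0.4215  4.3428  2.8077 -0.5296]]
stand [ 0.455   0.1625 -0.1271]
[[ 0.7269 -1.3704 -1.4288 -0.4168  0.9006 -0.7462  2.2456]
 [-0.5877 -0.5772  0.8706  0.0056 -1.2015 -3.1211  0.3572]]
tall [ 0.4942  0.1586 -0.0601]
[[-0.3183  0.3292  0.0047 -0.014 ]
 [-1.0113 -0.2029  0.25    0.8655]]
cell by stand [[0.4947 0.1574 0.05  ]
 [0.4153 0.1675 0.035 ]]
door [0.7681] [[1.093  0.8024 0.7979]
 [0.7416 0.1036 0.3355]]
```

```bash
cat > ov.py <<'E'
from h import *
def box(x0,x1,y0,y1,z0,z1): return np.array([[x,y,z] for x in(x0,x1) for y in(y0,y1) for z in(z0,z1)])
ED=[(0,1),(2,3),(4,5),(6,7),(0,2),(1,3),(4,6),(5,7),(0,4),(1,5),(2,6),(3,7)]
def overlay(img,n,items,crop,sc,out):
    x0,y0,x1,y1=crop
    im=cv2.resize(img[y0:y1,x0:x1],None,fx=sc,fy=sc,interpolation=cv2.INTER_CUBIC)
    for P in items:
        q=(proj(n,P)-[x0,y0]+.5)*sc-.5
        for a,b in ED: cv2.line(im,tuple(np.int32(np.round(q[a]*8))),tuple(np.int32(np.round(q[b]*8))),(255,0,255),1,cv2.LINE_AA,3)
    cv2.imwrite(out,im)
def items(g,s,d,cyaw=0):
    L=[tf(g,box(-.04,.04,.055,.125,.012,.108)),tf(g,box(-.028,.028,-.095,-.055,.012,.092))]
    L.append(tf(s,box(-.078,.078,-.03,.03,0,.022)))
    b=box(0,.078,0,.006,.016,.1); h=tf(g,[[-.039,.125,0]])[0]
    L.append(tf([h[0],h[1],g[2]+d],b))
    L.append(tf(s,np.array([.04,0,0])+box(-.018,.018,-.013,.013,.012,.088)))
    L.append(tf(s,np.array([-.04,0,0])+box(-.018,.018,-.013,.013,.012,.058)))
    return L
E
python3 - <<'E'
from ov import *
I=items([.5086,-.1606,-.1609],[.455,.1625,-.1271],.768)
overlay(cv2.imread("pics/top0.png"),"top",I,(160,150,440,300),2.8,"pics/to1.png")
overlay(cv2.imread("pics/scene0.png"),"scene",I,(220,130,410,310),3.3333,"pics/so1.png")
E
```

```text
(no output)
```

View pics/to1.png

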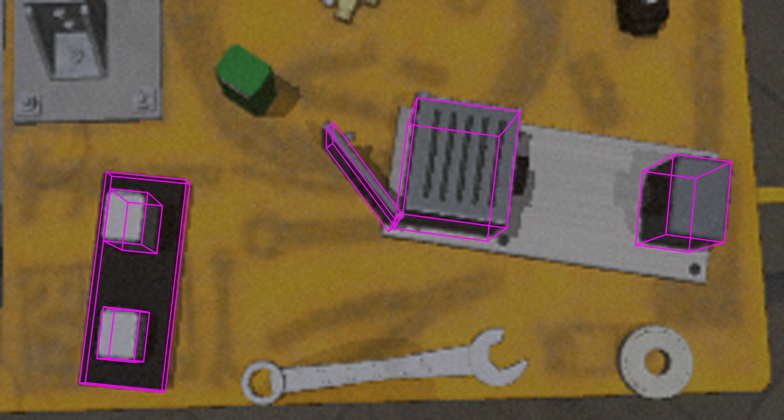

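View pics/so1.png

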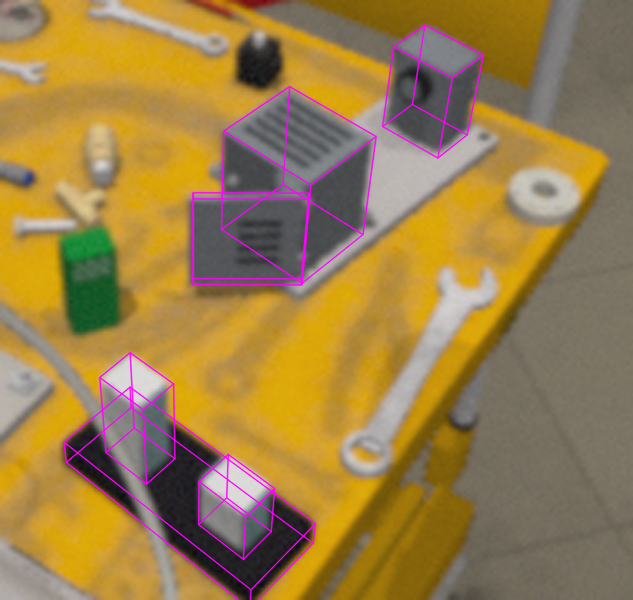

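Run:
```python
from ov import *
I=items([.5086,-.1606,-.1609],[.455,.1625,-.1271],.768)
im=cv2.imread("pics/scene0.png");tp=cv2.imread("pics/top0.png")
overlay(im,"scene",[],(270,130,370,220),6,"pics/a.png")
overlay(tp,"top",[],(290,175,430,255),5.7,"pics/b.png")
```

```text
(no output)
```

View pics/a.png

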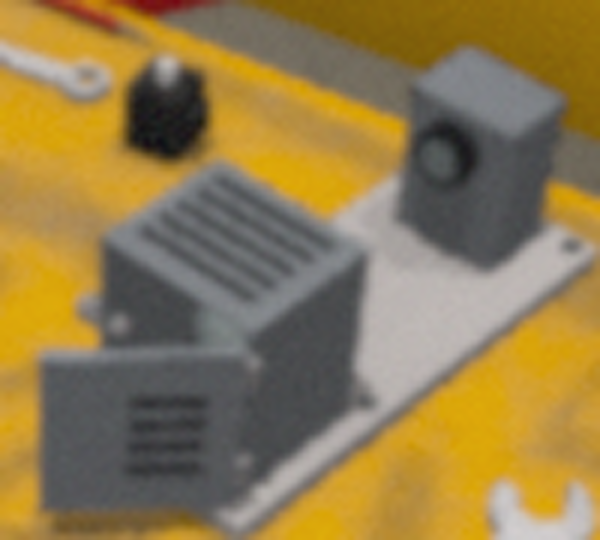

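View pics/b.png

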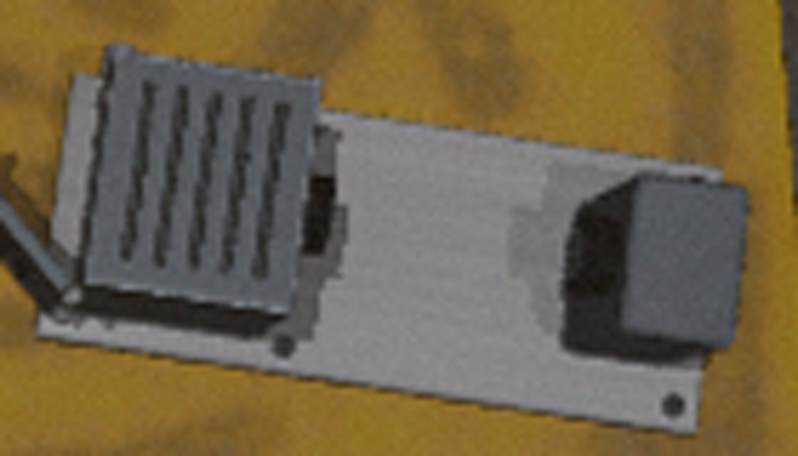

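```bash
cat > f2.py <<'E'
from ov import *
np.set_printoptions(precision=4,suppress=True)
S=lambda x,y:(270+(x+.5)/6-.5,130+(y+.5)/6-.5)
T=lambda x,y:(290+(x+.5)/5.7-.5,175+(y+.5)/5.7-.5)
H=lambda x,y:(x*.04,.055 if y<0 else .125,.108)
D=lambda x,y,z=.092:(x*.028,-.095 if y<0 else -.055,z)
sc=[('scene',S(222,163),H(1,-1)),('scene',S(366,250),H(-1,-1)),('scene',S(247,335),H(-1,1)),('scene',S(104,240),H(1,1)),
('scene',S(473,46),D(1,-1)),('scene',S(565,102),D(-1,-1)),('scene',S(515,138),D(-1,1)),('scene',S(411,88),D(1,1)),
('scene',S(488,268),D(-1,1,.012)),('scene',S(545,230),D(-1,-1,.012)),('scene',S(400,215),D(1,1,.012))]
tp=[('top',T(110,50),H(1,1)),('top',T(320,78),H(1,-1)),('top',T(293,315),H(-1,-1)),('top',T(83,285),H(-1,1)),
('top',T(638,175),D(1,1)),('top',T(748,187),D(1,-1)),('top',T(732,348),D(-1,-1)),('top',T(622,330),D(-1,1)),('top',T(562,350),D(-1,1,.012)),('top',T(697,362),D(-1,-1,.012))]
for o in (sc,tp,sc+tp):
    g,r=fit(o,[.5,-.2,0]);print('gate',g);print(r.T)
I=items(g,[.455,.1625,-.1271],.768)
overlay(cv2.imread("pics/scene0.png"),"scene",I,(270,130,370,220),6,"pics/a1.png")
overlay(cv2.imread("pics/top0.png"),"top",I,(290,175,430,255),5.7,"pics/b1.png")
E
python3 f2.py
```

```text
gate [ 0.5082 -0.1601 -0.1741]
[[-0.2225  1.424   1.3272 -0.6303 -0.9371  1.1249  0.0339 -0.1228  0.1357
  -0.3756 -1.6135]
 [-1.3288 -0.6703 -0.4541 -1.0027  0.057  -0.1693  0.6225 -0.5232  2.9953
   2.4468  2.2453]]
gate [ 0.5102 -0.1623 -0.1652]
[[ 0.6909  0.4628  0.2962  0.0104 -0.6239  0.7924  0.9688 -0.6482 -0.98
  -5.6038]
 [ 0.0234  0.1197  0.1349  0.2521 -1.4117 -0.6763 -0.1538  0.11    0.3341
   0.8705]]
gate [ 0.5097 -0.1621 -0.1681]
[[-0.2947  1.439   1.5247 -0.5424 -1.3191  0.7762 -0.224  -0.4208 -0.0992
  -0.6954 -1.8895  0.6599  0.4198  0.1282 -0.1448 -0.698   0.715   0.8047
  -0.8086 -1.1274 -5.7548]
 [-1.8535 -1.3378 -1.0872 -1.4867 -0.554  -0.8711 -0.0668 -1.1194  2.2986
   1.7359  1.6408  0.0691  0.2703  0.2725  0.2819 -1.1019 -0.3065  0.2113
   0.4139  0.6116  1.2038]]
```

View pics/a1.png

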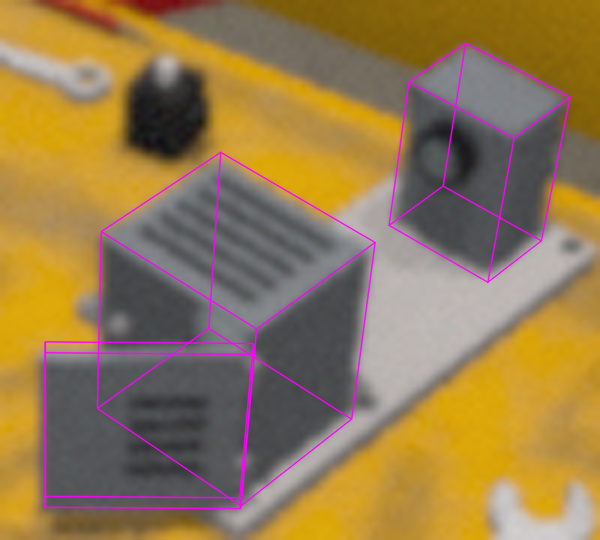

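View pics/b1.png

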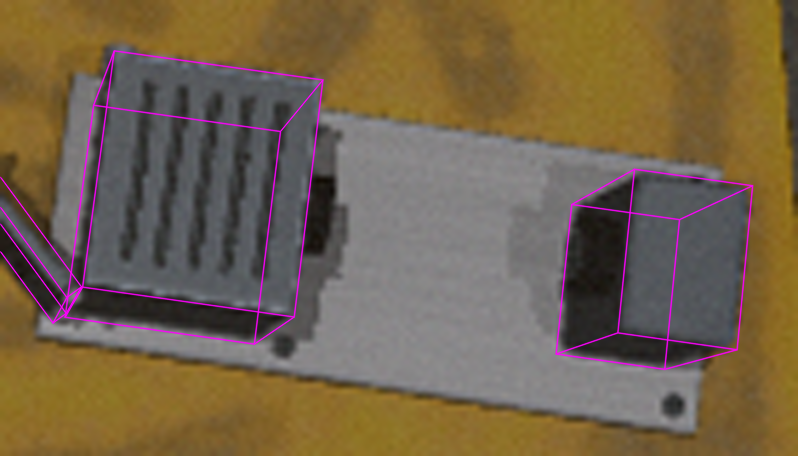

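Run:
```python
from ov import *
np.set_printoptions(precision=4,suppress=True)
def ray(n,uv):
    c=C[n];R=cv2.Rodrigues(c['rvec'])[0]; o=-R.T@c['tvec']
    p=cv2.undistortPoints(np.array([[uv]],float),K(c),None)[0,0]; d=R.T@np.array([*p,1]);return o,d/np.linalg.norm(d)
def at(n,uv,z): o,d=ray(n,uv); return o+d*(z-o[2])/d[2]
for n in C: print(n,ray(n,(280,210)))
print('baseplate',[at('top',p,.01)[:2] for p in[(166,109),(217,109),(217,190),(166,192)]])
print('post foot',[at('top',p,.01)[:2] for p in[(172,140),(197,140),(197,178),(172,178)]])
print('scene post foot',[at('scene',p,.01)[:2] for p in[(185,255),(203,240),(165,237)]])
print('green top c',at('top',(249,174),.09),'foot scene',at('scene',(247,228),0))
o1,d1=ray('top',(159,265));o2,d2=ray('scene',(273,340))
A=np.c_[d1,-d2];t=np.linalg.lstsq(A,o2-o1,rcond=None)[0];print('cable',o1+d1*t[0],o2+d2*t[1])
for z in (0,.1,.2,.3): print(z,at('top',(159,265),z),proj('scene',[at('top',(159,265),z)]), proj('scene',[at('top',(140,215),z)]), proj('scene',[at('top',(100,160),z)]))
g=np.array([.5097,-.1621,-.1675])
h=tf(g,[[-.039,.125,.058]])[0];print('hinge',h)
for a in (.768,0):
  for off in (.03,.014):
    print(a,off,tf([h[0],h[1],g[2]+a],[[.066,off,.058]]),g[2]+a)
print(tf([h[0],h[1],g[2]+.768],[[.078,.006,.058]]))
```

```text
scene (array([0.1925, 0.5307, 0.6826]), array([ 0.3919, -0.572 , -0.7206]))
top (array([0.3999, 0.0247, 0.9071]), array([ 0.1492, -0.0157, -0.9887]))
baseplate [array([0.7652, 0.2534]), array([0.7623, 0.1419]), array([0.5819, 0.1432]), array([0.5804, 0.2515])]
post foot [array([0.6946, 0.2397]), array([0.6932, 0.1856]), array([0.6091, 0.1857]), array([0.6105, 0.239 ])]
scene post foot [array([0.6507, 0.2281]), array([0.6475, 0.1743]), array([0.7243, 0.2172])]
green top c [0.5957 0.0701 0.09  ] foot scene [0.5941 0.0823 0.    ]
cable [ 0.4278  0.2745 -0.0276] [ 0.3919  0.2606 -0.0324]
0 [0.427  0.2671 0.    ] [[256.0071 325.0944]] [[199.6875 312.4703]] [[121.6495 313.8682]]
0.1 [0.424  0.2404 0.1   ] [[264.2387 287.4192]] [[209.6439 276.0752]] [[134.3111 277.26  ]]
0.2 [0.421  0.2136 0.2   ] [[273.9975 242.7545]] [[221.4684 232.8514]] [[149.343  233.7982]]
0.3 [0.418  0.1869 0.3   ] [[285.7518 188.9565]] [[235.7412 180.6781]] [[167.4797 181.3596]]
hinge [ 0.4921 -0.0323  0.058 ]
0.768 0.03 [[0.5296 0.0297 0.058 ]] 0.6005
0.768 0.014 [[0.5386 0.0165 0.058 ]] 0.6005
0 0.03 [[ 0.5622 -0.0138  0.058 ]] -0.1675
0 0.014 [[ 0.5595 -0.0295  0.058 ]] -0.1675
[[0.553  0.0167 0.058 ]]
```

Run:
```python
from ov import *
np.set_printoptions(precision=3,suppress=True)
def ray(n,uv):
    c=C[n];R=cv2.Rodrigues(c['rvec'])[0]; o=-R.T@c['tvec']
    p=cv2.undistortPoints(np.array([[uv]],float),K(c),None)[0,0]; d=R.T@np.array([*p,1]);return o,d
for uv in [(255,253),(270,310),(273,350),(225,215),(150,188)]:
    o,d=ray('scene',uv)
    for z in (.05,.1,.15,.2,.25,.3,.4,.5):
        P=o+d*(z-o[2])/d[2]; print(uv,P,proj('top',[P])[0])
a=cv2.imread("pics/top0.png")[90:310,0:240]; cv2.imwrite("pics/tl.png",cv2.resize(a,None,fx=2.7,fy=2.7,interpolation=cv2.INTER_CUBIC))
a=cv2.imread("pics/scene0.png")[150:420,50:330]; cv2.imwrite("pics/sl.png",cv2.resize(a,None,fx=2.2,fy=2.2,interpolation=cv2.INTER_CUBIC))
```

```text
(255, 253) [0.509 0.16  0.05 ] [206.327 222.114]
(255, 253) [0.484 0.189 0.1  ] [186.623 232.446]
(255, 253) [0.459 0.218 0.15 ] [164.146 244.233]
(255, 253) [0.434 0.248 0.2  ] [138.265 257.805]
(255, 253) [0.409 0.277 0.25 ] [108.144 273.599]
(255, 253) [0.384 0.306 0.3  ] [ 72.649 292.212]
(255, 253) [0.334 0.365 0.4  ] [-21.466 341.564]
(255, 253) [0.284 0.424 0.5  ] [-167.802  418.298]
(270, 310) [0.407 0.248 0.05 ] [161.735 274.487]
(270, 310) [0.39 0.27 0.1 ] [142.523 284.016]
(270, 310) [0.373 0.293 0.15 ] [120.623 294.878]
(270, 310) [0.356 0.315 0.2  ] [ 95.427 307.376]
(270, 310) [0.339 0.337 0.25 ] [ 66.131 321.906]
(270, 310) [0.322 0.36  0.3  ] [ 31.646 339.011]
(270, 310) [0.288 0.404 0.4  ] [-59.593 384.265]
(270, 310) [0.254 0.449 0.5  ] [-200.887  454.347]
(273, 350) [0.359 0.306 0.05 ] [131.76  300.086]
(273, 350) [0.346 0.324 0.1  ] [112.954 309.21 ]
(273, 350) [0.332 0.342 0.15 ] [ 91.523 319.608]
(273, 350) [0.319 0.359 0.2  ] [ 66.878 331.565]
(273, 350) [0.306 0.377 0.25 ] [ 38.236 345.462]
(273, 350) [0.293 0.395 0.3  ] [  4.538 361.811]
(273, 350) [0.267 0.4
[... 163 characters left out ...]
.281 174.139]
(225, 215) [0.561 0.179 0.15 ] [186.761 186.926]
(225, 215) [0.526 0.212 0.2  ] [160.807 201.663]
(225, 215) [0.491 0.245 0.25 ] [130.57  218.832]
(225, 215) [0.457 0.278 0.3  ] [ 94.894 239.089]
(225, 215) [0.388 0.344 0.4  ] [  0.064 292.933]
(225, 215) [0.319 0.41  0.5  ] [-148.055  377.036]
(150, 188) [0.837 0.148 0.05 ] [211.229  68.378]
(150, 188) [0.786 0.179 0.1  ] [192.446  80.878]
(150, 188) [0.735 0.209 0.15 ] [170.976  95.167]
(150, 188) [0.684 0.239 0.2  ] [146.196 111.659]
(150, 188) [0.633 0.269 0.25 ] [117.278 130.904]
(150, 188) [0.582 0.299 0.3  ] [ 83.09  153.657]
(150, 188) [0.48 0.36 0.4 ] [ -8.14  214.372]
(150, 188) [0.378 0.42  0.5  ] [-151.685  309.903]
```

View pics/tl.png

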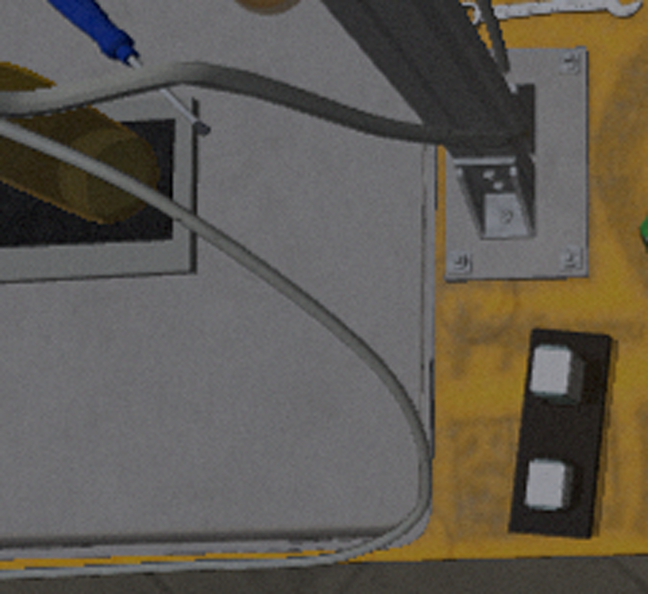

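View pics/sl.png

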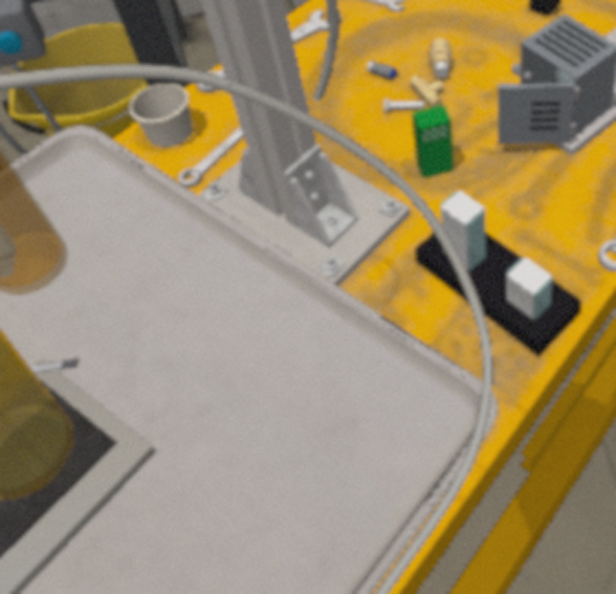

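>>> drive_tool --increments '[[[0, 0, -10.4], [0, 0, 0], 0], [[0, 0, -10.4], [0, 0, 0], 0], [[0, 0, -10.4], [0, 0, 0], 0], [[0, 0, -10.4], [0, 0, 0], 0], [[0, 0, -10.4], [0, 0, 0], 0], [[0, 0, -10.4], [0, 0, 0], 0], [[0, 0, -10.4], [0, 0, 0], 0], [[0, 0, -10.4], [0, 0, 0], 0], [[0, 0, -10.4], [0, 0, 0], 0], [[0, 0, -10.4], [0, 0, 0], 0], [[0, 0, 0], [0, 0, 0], 0]]' --squeeze 20

```text
time_s: 1.48
ee_pos: [0.1895, -0.5162, 0.2222]
eef_rot: [-3.141, -0.0, 0.595]
force: [-0.4, -0.7, 0.3]
grip_width: 0.0005
```

```bash
cat > d.py <<'E'
import sys,numpy as np
from station import ctrl
from scipy.spatial.transform import Rotation as R
np.set_printoptions(precision=4,suppress=True)
def go(t):
    o=ctrl.get_obs();r=R.from_euler('xyz',o['eef_rot'])
    print(o['time_s'],o['ee_pos'],o['eef_rot'],o['force'],o['grip_width'])
    print('tool mm',r.inv().apply(np.array(t)-o['ee_pos'])*1000)
if __name__=='__main__': go([float(a) for a in sys.argv[1:4]])
E
python3 d.py .5296 .0297 .18
```

```text
1.475 [ 0.1895 -0.5162  0.2222] [-3.141  -0.0002  0.595 ] [-0.3778 -0.6818  0.3267] 0.0005168474376321544
tool mm [ 587.6435 -261.4274   42.4327]
```

>>> drive_tool --increments '[[[0, 0, 0], [36, -16, 2.6], 0], [[0, 0, 0], [36, -16, 2.6], 0], [[0, 0, 0], [36, -16, 2.6], 0], [[0, 0, 0], [36, -16, 2.6], 0], [[0, 0, 0], [36, -16, 2.6], 0], [[0, 0, 0], [36, -16, 2.6], 0], [[0, 0, 0], [36, -16, 2.6], 0], [[0, 0, 0], [36, -16, 2.6], 0], [[0, 0, 0], [36, -16, 2.6], 0], [[0, 0, 0], [36, -16, 2.6], 0], [[0, 0, 0], [36, -16, 2.6], 0], [[0, 0, 0], [36, -16, 2.6], 0], [[0, 0, 0], [36, -16, 2.6], 0], [[0, 0, 0], [36, -16, 2.6], 0], [[0, 0, 0], [36, -16, 2.6], 0], [[0, 0, 0], [36, -16, 2.6], 0], [[0, 0, 0], [0, 0, 0], 0], [[0, 0, 0], [0, 0, 0], 0]]'

```text
time_s: 3.72
ee_pos: [0.5221, 0.0186, 0.1807]
eef_rot: [-3.141, 0.001, 0.594]
force: [-0.4, -0.6, -0.6]
grip_width: 0.0009
```

```bash
python3 d.py .5296 .0297 .055
python3 - <<'E'
from station import ctrl
import cv2
for n in("scene","top"):
    cv2.imwrite(f"pics/{n}1.png",ctrl.camera(n)[:,:,::-1])
E
```

```text
3.725 [0.5221 0.0186 0.1807] [-3.1413  0.0005  0.5937] [-0.3615 -0.5721 -0.5852] 0.0008756640571199555
tool mm [ 12.4929  -4.9711 125.6562]
```

View pics/scene1.png

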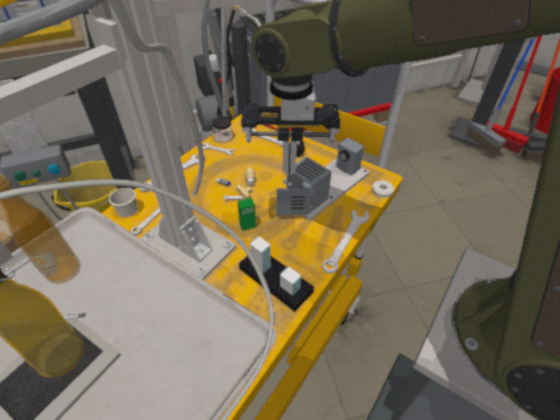

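View pics/top1.png

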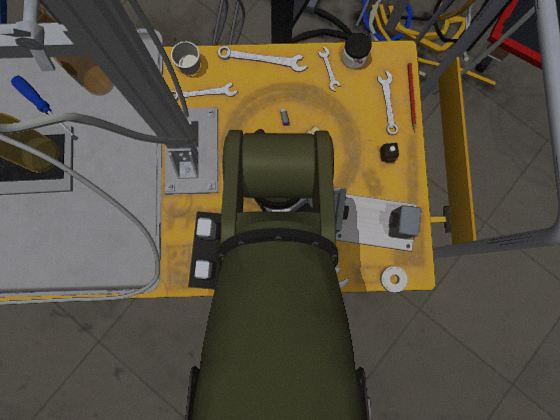

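>>> drive_tool --increments '[[[0, 0, 0], [12.5, -5, 5.5], 0], [[0, 0, 0], [0, 0, 30], 0], [[0, 0, 0], [0, 0, 30], 0], [[0, 0, 0], [0, 0, 30], 0], [[0, 0, 0], [0, 0, 30], 0], [[0, 0, 0], [0, 0, 0], 0], [[0, 0, 0], [0, 0, 0], 0]]'

```text
time_s: 4.7
ee_pos: [0.5306, 0.0302, 0.0564]
eef_rot: [3.141, -0.001, 0.596]
force: [-0.6, -0.0, 0.2]
grip_width: 0.0005
```

```bash
python3 d.py .5386 .0165 .055
python3 - <<'E'
from station import ctrl
import cv2
im=ctrl.camera("scene")[:,:,::-1];cv2.imwrite("pics/s2.png",cv2.resize(im[60:260,200:400],None,fx=3,fy=3,interpolation=cv2.INTER_CUBIC))
E
```

```text
4.7 [0.5306 0.0302 0.0564] [ 3.1409 -0.001   0.5958] [-0.5633 -0.0329  0.2142] 0.0004724442626037738
tool mm [-1.0399 15.8024  1.3755]
```

View pics/s2.png

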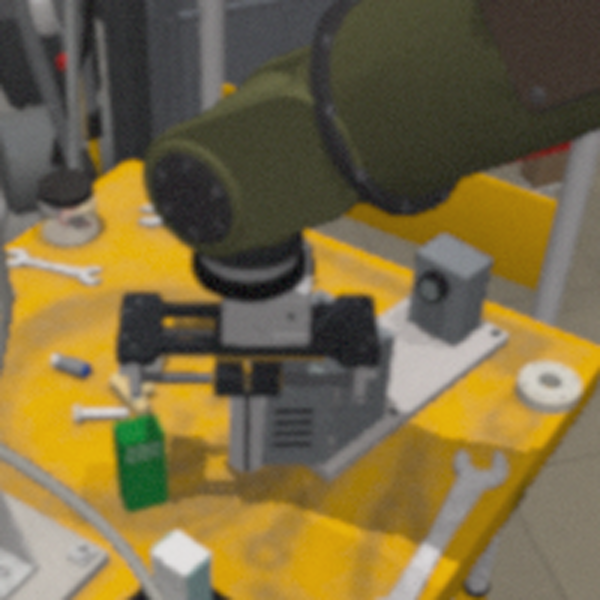

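>>> drive_tool --increments '[[[0, 0, 0], [0, 6, 0], 0], [[0, 0, 0], [0, 6, 0], 0], [[0, 0, 0], [0, 4, 0], 0], [[0, 0, 4], [1, 4.6, 0], 0], [[0, 0, 4], [1, 4.6, 0], 0], [[0, 0, 4], [1, 4.6, 0], 0], [[0, 0, 4], [1, 4.6, 0], 0], [[0, 0, 4], [1, 4.6, 0], 0]]'

```text
time_s: 5.75
ee_pos: [0.5536, -0.0018, 0.0553]
eef_rot: [-3.142, 0.0, 0.245]
force: [0.0, 0.8, 0.3]
grip_width: 0.0006
```

```bash
python3 d.py .5595 -.0295 .055
python3 - <<'E'
from station import ctrl
import cv2
im=ctrl.camera("scene")[:,:,::-1];cv2.imwrite("pics/s3.png",cv2.resize(im[60:260,200:400],None,fx=3,fy=3,interpolation=cv2.INTER_CUBIC))
E
```

```text
5.75 [ 0.5536 -0.0018  0.0553] [-3.1415  0.0002  0.2446] [0.0362 0.752  0.2862] 0.000558535777112637
tool mm [-1.0101 28.2806  0.3334]
```

View pics/s3.png

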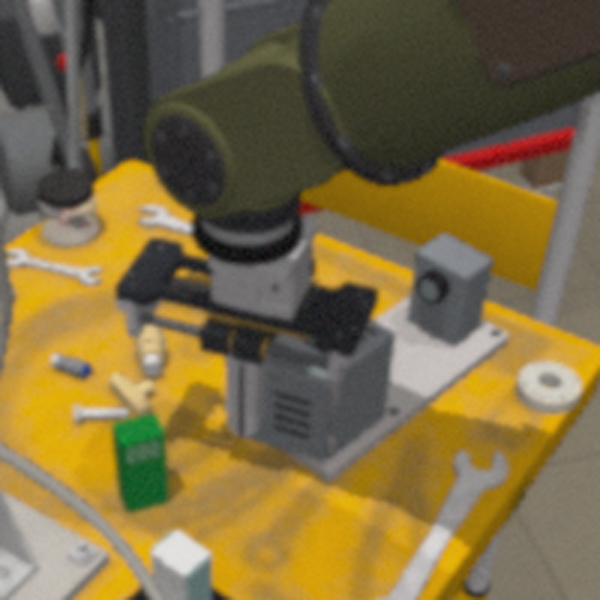

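>>> drive_tool --increments '[[[0, 0, 4], [1, 4.6, 0], 0], [[0, 0, 4], [1, 4.6, 0], 0], [[0, 0, 4], [1, 4.6, 0], 0], [[0, 0, 4], [1, 4.6, 0], 0], [[0, 0, 2], [0.5, 2.3, 0], 0], [[0, 0, 2], [0.5, 2.3, 0], 0], [[0, 0, 0], [0, 0, 0], 0]]'

```text
time_s: 6.68
ee_pos: [0.5609, -0.0239, 0.0554]
eef_rot: [3.141, -0.0, -0.101]
force: [-0.1, 0.6, -0.4]
grip_width: 0.0002
```

```bash
python3 d.py .5595 -.0295 .055
```

```text
6.675 [ 0.5609 -0.0239  0.0554] [ 3.1415 -0.0001 -0.1011] [-0.0669  0.6336 -0.4132] 0.0002457475257102965
tool mm [-0.7983  5.722   0.3563]
```

Now into the catch zone, in small steps with force watching.

>>> drive_tool --increments '[[[0, 0, 2], [0.3, 2, 0], 0], [[0, 0, 1.8], [0.3, 2, 0], 0], [[0, 0, 0], [0, 1, 0], 0], [[0, 0, 0], [0, 0, 0], 0]]'

```text
time_s: 7.18
ee_pos: [0.5611, -0.0274, 0.0554]
eef_rot: [-3.139, -0.001, -0.169]
force: [3.9, 13.5, 0.2]
grip_width: 0.0004
```

>>> drive_tool --increments '[[[0, 0, 0], [0, 1.5, 0], 0], [[0, 0, 0], [0, 0, 0], 0]]'

```text
time_s: 7.42
ee_pos: [0.5611, -0.0276, 0.0555]
eef_rot: [-3.138, -0.001, -0.169]
force: [5.9, 24.9, -1.5]
grip_width: 0.0002
```

>>> drive_tool --increments '[[[0, 0, 0], [0, 1.5, 0], 0], [[0, 0, 0], [0, 0, 0], 0]]'

```text
time_s: 7.68
ee_pos: [0.5611, -0.0278, 0.0555]
eef_rot: [-3.136, -0.001, -0.169]
force: [7.6, 33.9, -1.0]
grip_width: 0.0002
```

>>> drive_tool --increments '[[[0, 0, 0], [0, -4, 0], 0], [[0, 0, 0], [0, -12, 0], 0], [[0, 0, 0], [0, -20, 0], 0], [[0, 0, 0], [0, -20, -20], 0], [[0, 0, 0], [0, 0, -40], 0], [[0, 0, 0], [0, 0, -40], 0], [[0, 0, 0], [0, 0, -30], 0], [[0, 0, 0], [0, 0, 0], 0]]'

```text
time_s: 8.68
ee_pos: [0.5705, 0.0243, 0.1876]
eef_rot: [-3.141, -0.004, -0.168]
force: [0.0, 1.1, -0.8]
grip_width: 0.0004
```

```bash
python3 d.py .4945 .158 .2
python3 - <<'E'
from station import ctrl
import cv2
im=ctrl.camera("scene")[:,:,::-1];cv2.imwrite("pics/scene4.png",im);cv2.imwrite("pics/s4.png",cv2.resize(im[50:290,180:400],None,fx=2.5,fy=2.5,interpolation=cv2.INTER_CUBIC))
E
```

```text
8.675 [0.5705 0.0243 0.1876] [-3.1411 -0.004  -0.1681] [ 0.0254  1.0692 -0.8227] 0.0004481275792799725
tool mm [ -97.2984 -119.1124  -12.7683]
```

View pics/s4.png

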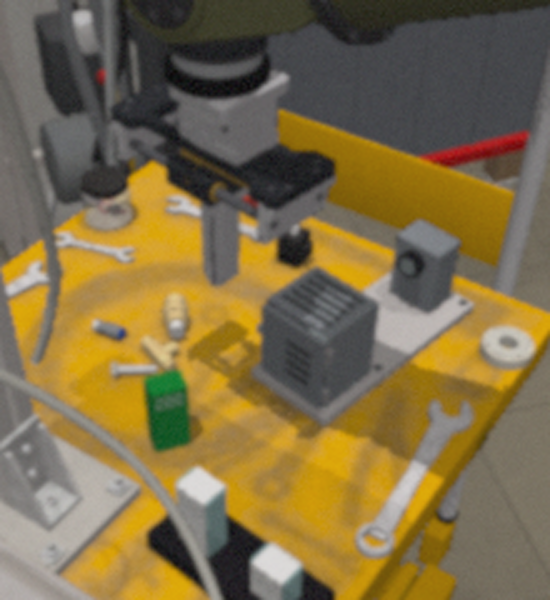

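Run:
```python
from ov import *
np.set_printoptions(precision=3,suppress=True)
sp=np.array([(230,85),(300,120),(370,165),(420,210),(455,260),(480,310),(490,350),(491,400)])/2.2+[50,150]
tp=np.array([(0,120),(100,165),(180,215),(260,265),(340,325),(390,380),(420,440),(427,490),(410,520),(370,545),(330,557)])/2.7+[0,90]
from scipy.interpolate import interp1d
td=interp1d(np.arange(len(tp)),tp,axis=0,kind='quadratic')(np.linspace(0,len(tp)-1,500))
c=C['scene'];R=cv2.Rodrigues(c['rvec'])[0];o=-R.T@c['tvec']
for uv in sp:
    p=cv2.undistortPoints(uv.reshape(1,1,2),K(c),None)[0,0];d=R.T@np.array([*p,1])
    P=np.array([o+d*(z-o[2])/d[2] for z in np.linspace(0,.5,251)])
    q=proj('top',P); D=np.linalg.norm(q[:,None]-td[None],axis=2).min(1); i=D.argmin();print(uv,P[i],D[i])
```

```text
[154.545 188.636] [0.552 0.311 0.324] 0.9098876997455843
[186.364 204.545] [0.531 0.281 0.28 ] 0.4238821574961334
[218.182 225.   ] [0.501 0.253 0.228] 0.3515024504040516
[240.909 245.455] [0.471 0.238 0.182] 0.18356957174831517
[256.818 268.182] [0.442 0.236 0.138] 0.21981815698221874
[268.182 290.909] [0.414 0.242 0.1  ] 0.29417412877032045
[272.727 309.091] [0.394 0.256 0.078] 0.08096976190836012
[273.182 331.818] [0.373 0.286 0.066] 2.1176658377735986
```

Run:
```python
from ov import *
np.set_printoptions(precision=3,suppress=True)
def at(n,uv,z):
    c=C[n];R=cv2.Rodrigues(c['rvec'])[0];o=-R.T@c['tvec']
    p=cv2.undistortPoints(np.array(uv,float).reshape(1,1,2),K(c),None)[0,0];d=R.T@np.array([*p,1]); return o+d*(z-o[2])/d[2]
for z in(.4,.45,.5,.55): print(z,at('top',(280,130),z),at('top',(222,170),z),at('top',(335,170),z))
# wrist axis end-cap centre in s2 (193,200) scale3 off (200,60), TCP (.5306,.0302,.0564)
uv=(200+193/3,60+200/3)
for y in(.08,.09,.1):
    c=C['scene'];R=cv2.Rodrigues(c['rvec'])[0];o=-R.T@c['tvec'];p=cv2.undistortPoints(np.array(uv).reshape(1,1,2),K(c),None)[0,0];d=R.T@np.array([*p,1]);print(o+d*(y-o[1])/d[1])
# bar in s2
for h in (.078,.1,.12,.14):
    P=np.array([.5306,.0302,.0564])+[0,0,h-.002]; t=np.array([np.cos(.596),np.sin(.596),0])
    print(h,(proj('scene',[P+.0885*t,P-.0885*t])-[200,60])*3)
```

```text
0.4 [0.576 0.014 0.4  ] [0.527 0.085 0.4  ] [ 0.524 -0.051  0.4  ]
0.45 [0.558 0.015 0.45 ] [0.515 0.079 0.45 ] [ 0.511 -0.044  0.45 ]
0.5 [0.541 0.016 0.5  ] [0.502 0.073 0.5  ] [ 0.499 -0.036  0.5  ]
0.55 [0.524 0.017 0.55 ] [0.49  0.067 0.55 ] [ 0.487 -0.029  0.55 ]
[0.536 0.08  0.304]
[0.528 0.09  0.312]
[0.52  0.1   0.321]
0.078 [[121.663 373.161]
 [370.473 375.781]]
0.1 [[119.485 349.777]
 [373.198 352.457]]
0.12 [[117.429 327.704]
 [375.77  330.442]]
0.14 [[115.297 304.811]
 [378.438 307.608]]
```

Run:
```python
from ov import *
im=cv2.imread("pics/s3.png")
c=np.array([.5536,-.0018,.0553-(-.0)]) ;yaw=.2446
for w,col in((.0375,(255,0,255)),(.025,(0,255,255))):
    P=tf([c[0],c[1],yaw],box(-.0885,.0885,-w,w,c[2]+.076,c[2]+.14))
    q=(proj('scene',P)-[200,60])*3
    for a,b in ED: cv2.line(im,tuple(np.int32(q[a])),tuple(np.int32(q[b])),col,1)
cv2.imwrite("pics/s3o.png",im)
```

```text
(no output)
```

View pics/s3o.png

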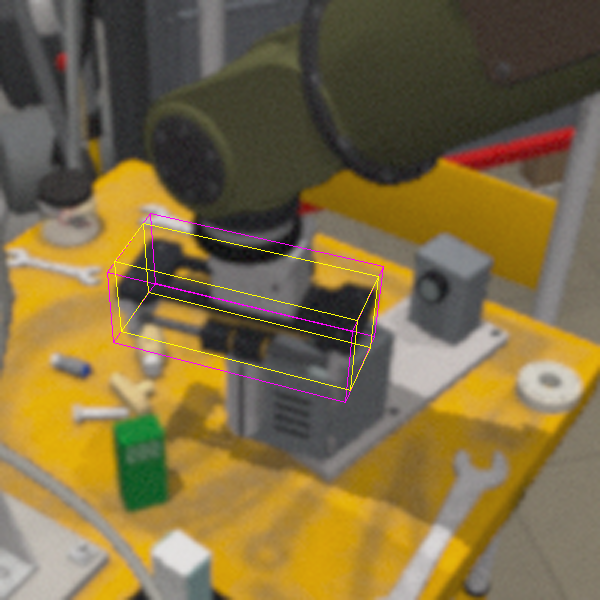

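>>> drive_tool --increments '[[[0, 0, -10.3], [0, 0, 0], 0.65], [[0, 0, -10.3], [0, 0, 0], 0.65], [[0, 0, -10.3], [0, 0, 0], 0.65], [[0, 0, -10.3], [0, 0, 0], 0.65], [[0, 0, -10.3], [0, 0, 0], 0.65], [[0, 0, -10.3], [0, 0, 0], 0.65], [[0, 0, -10.3], [0, 0, 0], 0.65], [[0, 0, -10.3], [0, 0, 0], 0.65], [[0, 0, -10.0], [0, 0, 0], 0.65], [[6, 0, 0], [0, 0, 0], 0.65], [[0, 0, 0], [0, 0, 0], 0.65]]'

```text
time_s: 10.1
ee_pos: [0.5697, 0.0237, 0.1834]
eef_rot: [-3.035, 0.0, 1.444]
force: [0.9, -0.3, -0.1]
grip_width: 0.0611
```

```bash
python3 d.py .5045 .12 .17; python3 d.py .5045 .158 .15;python3 d.py .4945 .158 .05
```

```text
10.1 [0.5697 0.0237 0.1834] [-3.0347  0.0004  1.4439] [ 0.9203 -0.2737 -0.0853] 0.061064781354992916
tool mm [ 87.3107 -75.0443  21.5349]
10.1 [0.5697 0.0237 0.1834] [-3.0347  0.0004  1.4439] [ 0.9203 -0.2737 -0.0853] 0.061064781354992916
tool mm [125.0133 -77.6935  41.9185]
10.1 [0.5697 0.0237 0.1834] [-3.0347  0.0004  1.4439] [ 0.9203 -0.2737 -0.0853] 0.061064781354992916
tool mm [123.7886 -76.8904 142.4066]
```

>>> drive_tool --increments '[[[0, 0, 0], [26, -19, 0], 1], [[0, 0, 0], [26, -19, 0], 1], [[0, 0, 0], [26, -19, 0], 1], [[0, 0, 0], [26, -20, 0], 1], [[0, 0, 0], [0, 0, 20], 1], [[0, 0, 0], [0, 0, 20], 1], [[0, 0, 0], [0, 0, 0], 1], [[0, 0, 0], [0, 0, 0], 1]]'

```text
time_s: 11.1
ee_pos: [0.5028, 0.1369, 0.154]
eef_rot: [-3.038, -0.0, 1.444]
force: [-0.7, -0.5, 0.6]
grip_width: 0.0943
```

```bash
python3 d.py .4945 .158 .05
python3 - <<'E'
from station import ctrl
import cv2
im=ctrl.camera("scene")[:,:,::-1];cv2.imwrite("pics/scene5.png",im);cv2.imwrite("pics/s5.png",cv2.resize(im[100:320,120:380],None,fx=2.7,fy=2.7,interpolation=cv2.INTER_CUBIC))
im=ctrl.camera("top")[:,:,::-1];cv2.imwrite("pics/top5.png",im)
E
```

```text
11.1 [0.5028 0.1369 0.154 ] [-3.0381 -0.0002  1.4442] [-0.6894 -0.5316  0.5847] 0.09425421291652074
tool mm [ 19.8576  -0.1293 104.6253]
```

View pics/s5.png

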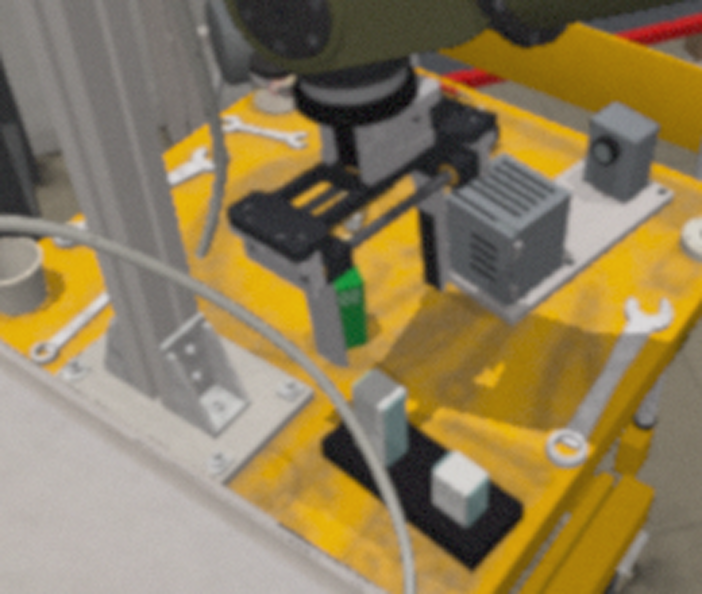

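View pics/top5.png

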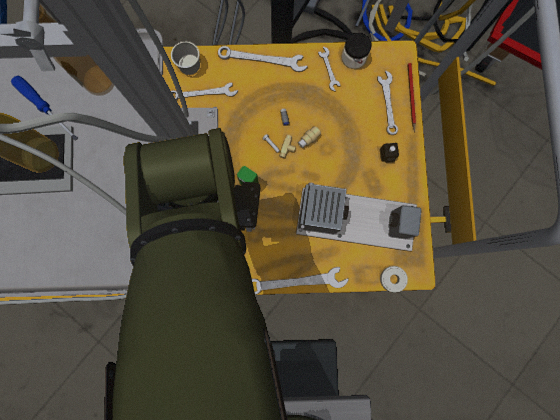

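Run:
```python
from ov import *
for z in (.2,.3,.4,.5): print(z,proj('top',[[.609,.186,z],[.609,.239,z]]).round(), proj('scene',[[.609,.186,z],[.609,.239,z]]).round())
```

```text
0.2 [[177. 153.]
 [145. 154.]] [[200. 188.]
 [179. 205.]]
0.3 [[161. 134.]
 [125. 135.]] [[191. 144.]
 [168. 160.]]
0.4 [[140. 108.]
 [ 97. 109.]] [[180.  88.]
 [153. 104.]]
0.5 [[109.  69.]
 [ 56.  71.]] [[166.  17.]
 [133.  30.]]
```

>>> drive_tool --increments '[[[0, 0, 0], [0, 0, 25], 1], [[0, 0, 0], [0, 0, 25], 1], [[0, 0, 0], [0, 0, 25], 1], [[0, 0, 0], [0, 0, 15], 1], [[0, 0, 0], [0, 0, 12], 1], [[0, 0, 0], [0, 0, 0], 1], [[0, 0, 0], [0, 0, 0], 1]]'

```text
time_s: 12.08
ee_pos: [0.4925, 0.1383, 0.0529]
eef_rot: [-3.038, -0.0, 1.444]
force: [0.4, -0.2, -0.3]
grip_width: 0.094
```

```bash
python3 d.py .4945 .158 .05
python3 - <<'E'
from station import ctrl
import cv2
im=ctrl.camera("scene")[:,:,::-1];cv2.imwrite("pics/scene6.png",im);cv2.imwrite("pics/s6.png",cv2.resize(im[170:310,170:330],None,fx=4.2,fy=4.2,interpolation=cv2.INTER_CUBIC))
E
```

```text
12.075 [0.4925 0.1383 0.0529] [-3.0379 -0.0003  1.4444] [ 0.386  -0.1508 -0.2632] 0.09400966193687572
tool mm [19.8287 -0.2411  2.9048]
```

View pics/s6.png

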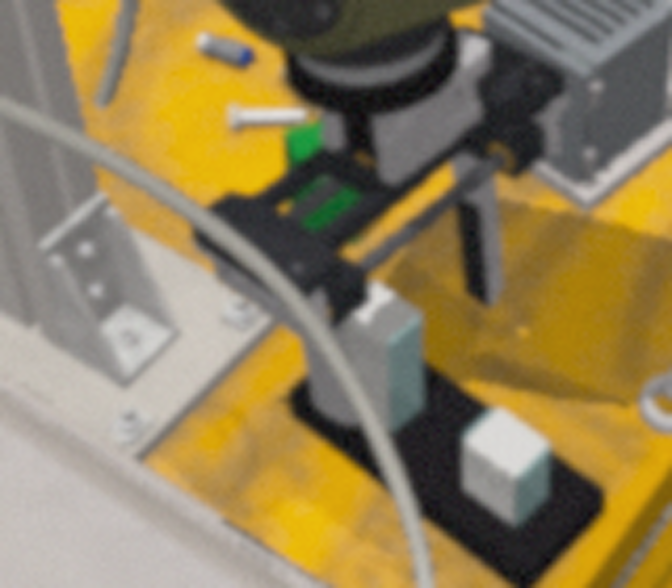

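>>> drive_tool --increments '[[[0, 0, 0], [8, 0, 0], 1], [[0, 0, 0], [6, 0, 0], 1], [[0, 0, 0], [0, 0, 0], 1]]'

```text
time_s: 12.5
ee_pos: [0.4939, 0.1526, 0.0522]
eef_rot: [-3.037, -0.0, 1.445]
force: [-0.0, -0.3, 0.4]
grip_width: 0.094
```

>>> drive_tool --increments '[[[0, 0, 0], [3, 0, 0], 1], [[0, 0, 0], [3, 0, 0], 1], [[0, 0, 0], [0, 0, 0], 1], [[0, 0, 0], [0, 0, 0], 1]]'

```text
time_s: 13.0
ee_pos: [0.4946, 0.158, 0.0521]
eef_rot: [-3.037, 0.0, 1.444]
force: [0.4, 0.8, -0.1]
grip_width: 0.0941
```

```bash
python3 d.py .4945 .158 .05
python3 - <<'E'
from station import ctrl
import cv2
im=ctrl.camera("scene")[:,:,::-1];cv2.imwrite("pics/scene7.png",im);cv2.imwrite("pics/s7.png",cv2.resize(im[170:310,170:330],None,fx=4.2,fy=4.2,interpolation=cv2.INTER_CUBIC))
E
```

```text
13.0 [0.4946 0.158  0.0521] [-3.0369  0.      1.4444] [ 0.4384  0.7842 -0.1469] 0.09412398717714121
tool mm [0.0145 0.135  2.1429]
```

View pics/s7.png

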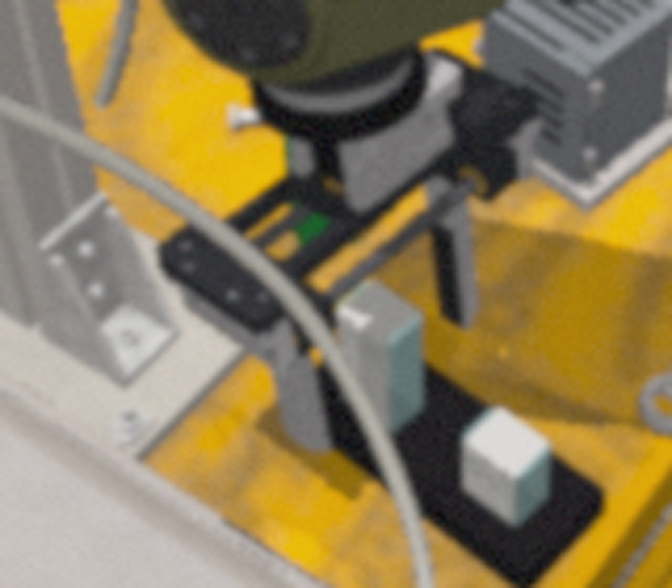

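>>> drive_tool --increments '[[[0, 0, 0], [0, 0, 0], 0.7], [[0, 0, 0], [0, 0, 0], 0.5], [[0, 0, 0], [0, 0, 0], 0.4], [[0, 0, 0], [0, 0, 0], 0.33], [[0, 0, 0], [0, 0, 0], 0.3], [[0, 0, 0], [0, 0, 0], 0.27], [[0, 0, 0], [0, 0, 0], 0.2], [[0, 0, 0], [0, 0, 0], 0.1], [[0, 0, 0], [0, 0, 0], 0.1]]' --squeeze 12

```text
time_s: 14.18
ee_pos: [0.4947, 0.1583, 0.0522]
eef_rot: [-3.037, -0.0, 1.444]
force: [1.3, 4.8, -2.6]
grip_width: 0.0263
```

```bash
python3 d.py .4945 .158 .05
python3 - <<'E'
from station import ctrl
import cv2
im=ctrl.camera("scene")[:,:,::-1];cv2.imwrite("pics/scene8.png",im);cv2.imwrite("pics/s8.png",cv2.resize(im[170:310,170:330],None,fx=4.2,fy=4.2,interpolation=cv2.INTER_CUBIC))
E
```

```text
14.175 [0.4947 0.1583 0.0522] [-3.0371 -0.0005  1.4444] [ 1.2975  4.7851 -2.6406] 0.026253029265722806
tool mm [-0.3083  0.0871  2.1669]
```

View pics/s8.png

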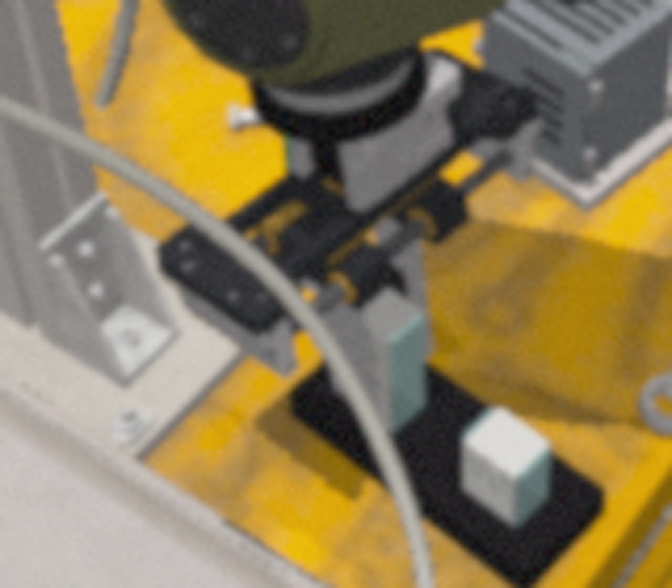

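>>> drive_tool --increments '[[[0, 0, 0], [0.6, 0, 0], 0.1], [[0, 0, 0], [0, 0, 0], 0], [[0, 0, 0], [0, -0.5, -5], 0], [[0, 0, 0], [0, -0.5, -5], 0], [[0, 0, 0], [0, -0.5, -5], 0], [[0, 0, 0], [0, 0, 0], 0]]' --squeeze 25

```text
time_s: 14.98
ee_pos: [0.495, 0.1586, 0.0678]
eef_rot: [-3.038, -0.0, 1.444]
force: [-1.0, 0.3, -1.8]
grip_width: 0.0258
```

```bash
python3 d.py .5 .1 .15
python3 - <<'E'
from station import ctrl
import cv2
im=ctrl.camera("scene")[:,:,::-1];cv2.imwrite("pics/scene9.png",im);cv2.imwrite("pics/s9.png",cv2.resize(im[170:310,170:330],None,fx=4.2,fy=4.2,interpolation=cv2.INTER_CUBIC))
E
```

```text
14.975 [0.495  0.1586 0.0678] [-3.0377 -0.0002  1.4443] [-1.0471  0.2639 -1.7901] 0.025828367159539706
tool mm [-57.4678   3.7811 -83.0787]
```

View pics/s9.png

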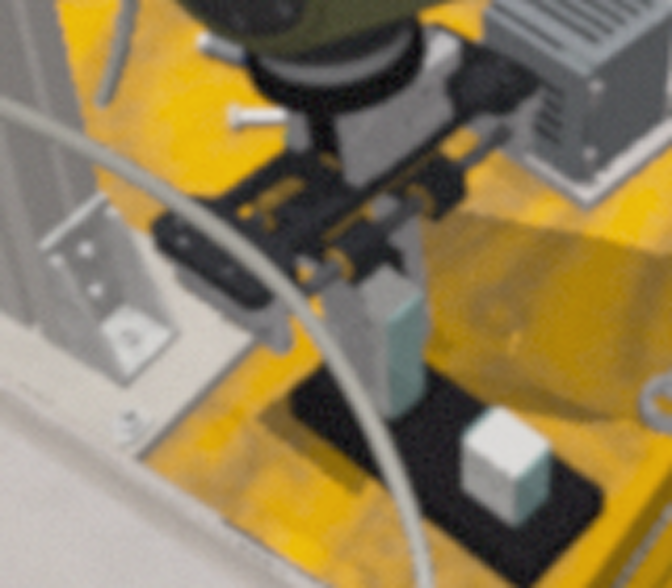

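>>> drive_tool --increments '[[[0, 0, 0], [-4, -0.5, -8], 0], [[0, 0, 0], [-6, -0.5, -12], 0], [[0, 0, 0], [-8, -1, -15], 0], [[0, 0, 0], [-8, -1, -15], 0], [[0, 0, 0], [-10, -1, -18], 0], [[0, 0, 0], [-10, -1, -18], 0], [[0, 0, 0], [-10, -2, -18], 0], [[0, 0, 0], [-5, -2, -18], 0], [[-6, 0, 0], [0, 0, 0], 0], [[0, 0, 0], [0, 0, 0], 0]]'

```text
time_s: 16.27
ee_pos: [0.4902, 0.0974, 0.1905]
eef_rot: [3.141, -0.0, 1.445]
force: [-0.6, -0.7, -2.3]
grip_width: 0.0261
```

```bash
python3 d.py .5097 -.1621 .19
```

```text
16.275 [0.4902 0.0974 0.1905] [ 3.1413 -0.0001  1.4446] [-0.5872 -0.6526 -2.3422] 0.026128496436032687
tool mm [-255.0037   51.9919    0.4434]
```

>>> drive_tool --increments '[[[0, 0, 0], [-16, 3.5, -5], 0], [[0, 0, 0], [-32, 6.5, -5], 0], [[0, 0, 0], [-32, 6.5, 0], 0], [[0, 0, 0], [-32, 6.5, 0], 0], [[0, 0, 0], [-32, 6.5, 0], 0], [[0, 0, 0], [-32, 6.5, 0], 0], [[0, 0, 0], [-32, 6.5, 0], 0], [[0, 0, 0], [-32, 6.5, 0], 0], [[0, 0, 0], [-15, 3, 0], 0], [[0, 0, 0], [0, 0, 0], 0]]'

```text
time_s: 17.52
ee_pos: [0.5101, -0.1627, 0.1993]
eef_rot: [-3.141, -0.001, 1.443]
force: [-0.4, 0.2, -2.1]
grip_width: 0.026
```

>>> drive_tool --increments '[[[0, 0, 6], [0, 0, 0], 0], [[0, 0, 10], [0, 0, 0], 0], [[0, 0, 10], [0, 0, 0], 0], [[0, 0, 10], [0, 0, 0], 0], [[0, 0, 10], [0, 0, 0], 0], [[0, 0, 10], [0, 0, 0], 0], [[0, 0, 10], [0, 0, 0], 0], [[0, 0, 10], [0, 0, 0], 0], [[0, 0, 10], [0, 0, 0], 0], [[0, 0, 6.4], [0, 0, 0], 0], [[0, 0, 0], [0, 0, 0], 0]]'

```text
time_s: 18.9
ee_pos: [0.5103, -0.161, 0.1996]
eef_rot: [-3.141, 0.0, -0.166]
force: [0.2, -0.5, -1.7]
grip_width: 0.0259
```

```bash
python3 d.py .5097 -.1621 .11
python3 - <<'E'
from station import ctrl
import cv2
im=ctrl.camera("scene")[:,:,::-1];cv2.imwrite("pics/scene10.png",im);cv2.imwrite("pics/s10.png",cv2.resize(im[40:240,250:410],None,fx=3,fy=3,interpolation=cv2.INTER_CUBIC))
im=ctrl.camera("top")[:,:,::-1];cv2.imwrite("pics/top10.png",im)
E
```

```text
18.9 [ 0.5103 -0.161   0.1996] [-3.1413  0.0004 -0.1664] [ 0.1727 -0.5281 -1.7087] 0.02588250203253191
tool mm [-0.335   1.2326 89.5875]
```

View pics/s10.png

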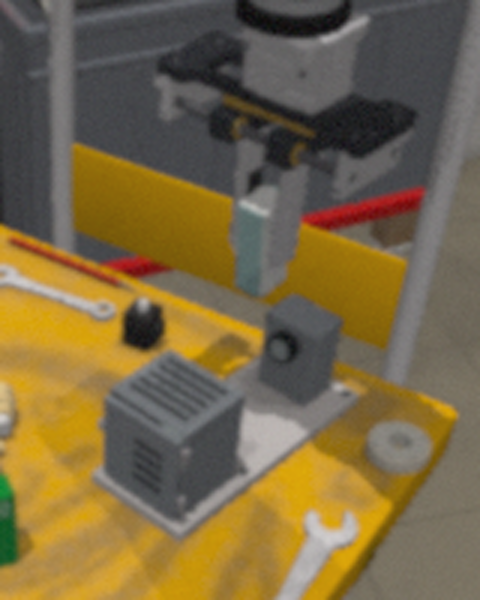

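View pics/top10.png

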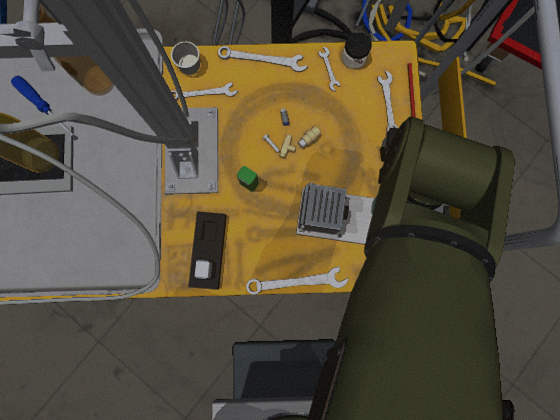

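>>> drive_tool --increments '[[[0, 0, 0], [0, 0, 12], 0], [[0, 0, 0], [0, 0, 22], 0], [[0, 0, 0], [0, 0, 22], 0], [[0, 0, 0], [0, 0, 22], 0], [[0, 0, 0], [0, 0, 22], 0], [[0, 0, 0], [0, 0, 14], 0], [[0, 0, 0], [-0.5, 0, 9], 0], [[0, 0, 0], [0, 0, 4], 0], [[0, 0, 0], [0, 0, 0], 0], [[0, 0, 0], [0, 0, 0], 0]]'

```text
time_s: 20.25
ee_pos: [0.5101, -0.1619, 0.0731]
eef_rot: [3.141, -0.001, -0.168]
force: [0.9, -0.1, -1.6]
grip_width: 0.026
```

```bash
python3 d.py .5097 -.1612 .0722
python3 - <<'E'
from station import ctrl
from ov import *
im=ctrl.camera("scene")[:,:,::-1].copy();cv2.imwrite("pics/scene11.png",im)
t=ctrl.camera("top")[:,:,::-1].copy();cv2.imwrite("pics/top11.png",t)
o=ctrl.get_obs();p=o['ee_pos'];y=o['eef_rot'][2]
g=[.5097,-.1612,-.1675]
I=[tf(g,box(-.04,.04,.055,.125,.012,.108)),tf(g,box(-.028,.028,-.095,-.055,.012,.092)),
 tf([p[0],p[1],y],box(-.013,.013,-.018,.018,p[2]-.0402,p[2]+.0358))]
overlay(im,"scene",[],(280,110,380,210),6,"pics/s11.png")
overlay(im,"scene",I,(280,110,380,210),6,"pics/s11o.png")
overlay(t,"top",I,(290,140,440,260),5,"pics/t11o.png")
E
```

```text
20.25 [ 0.5101 -0.1619  0.0731] [ 3.1414 -0.0009 -0.1682] [ 0.8743 -0.1184 -1.5984] 0.025983613687413223
tool mm [-0.4717 -0.6624  0.858 ]
```

View pics/s11.png

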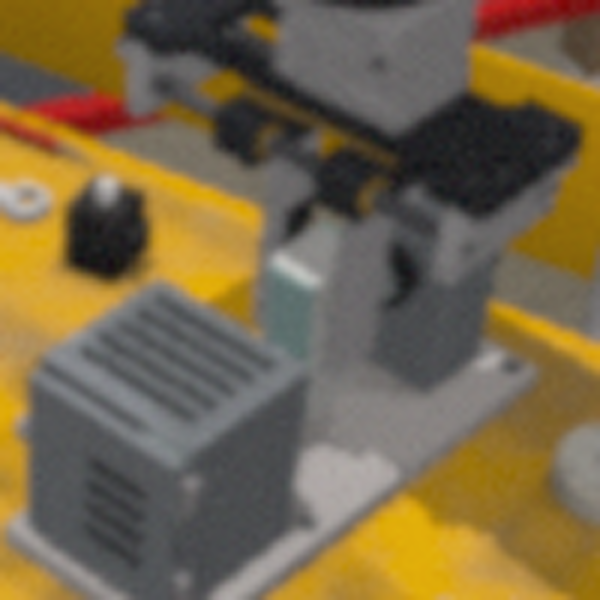

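View pics/s11o.png

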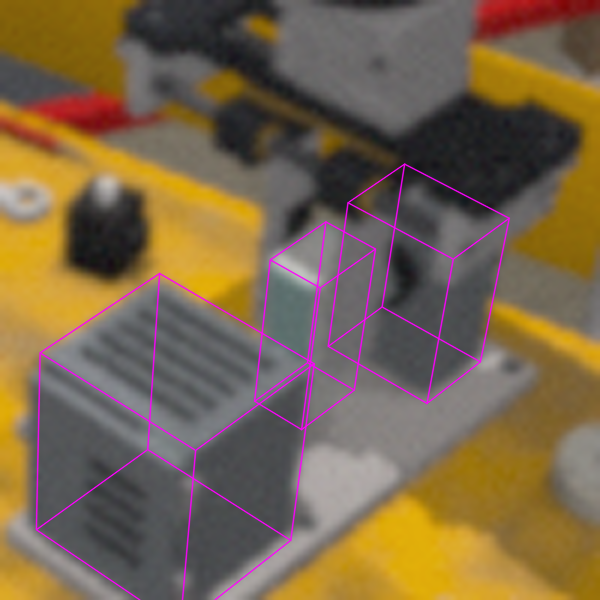

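View pics/t11o.png

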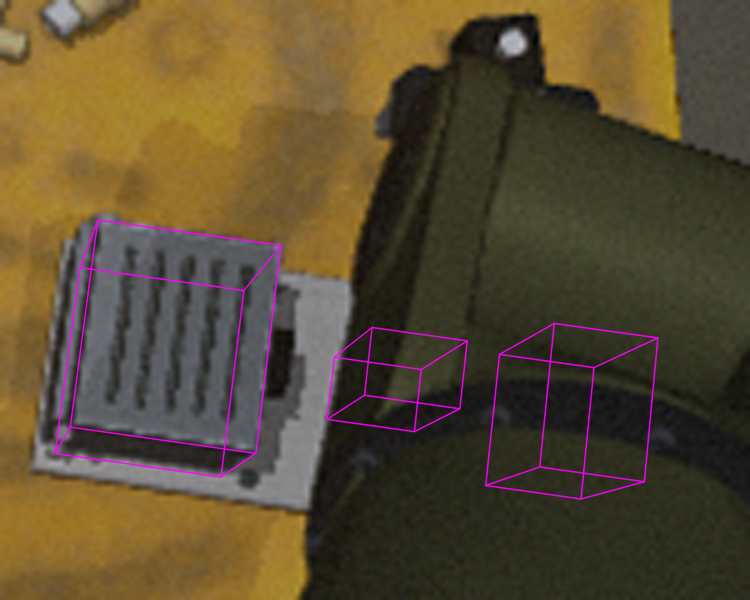

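>>> drive_tool --increments '[[[0, 0, 0], [-0.8, -1, 0.9], 0], [[0, 0, 0], [0, 0, 0], 0], [[0, 0, 0], [0, 0, 0], 0], [[0, 0, 0], [0, 0, 0], 0], [[0, 0, 0], [0, 0, 0], 0]]'

```text
time_s: 20.98
ee_pos: [0.5092, -0.1607, 0.0716]
eef_rot: [3.142, -0.0, -0.168]
force: [-0.9, -0.2, -2.2]
grip_width: 0.026
```

```bash
python3 d.py .5095 -.1608 .0722
python3 - <<'E'
from station import ctrl
import cv2
im=ctrl.camera("scene")[:,:,::-1];cv2.imwrite("pics/s12.png",cv2.resize(im[100:310,210:390],None,fx=2.8,fy=2.8,interpolation=cv2.INTER_CUBIC))
print(ctrl.get_obs()['joint_vel'])
E
```

```text
20.975 [ 0.5092 -0.1607  0.0716] [ 3.1416 -0.     -0.1683] [-0.8911 -0.1624 -2.2124] 0.025963634660272142
tool mm [ 0.3464  0.0132 -0.57  ]
[-1.27294942e-03  1.38954803e-03 -1.72820659e-04 -1.74135502e-05
  9.51429585e-04 -9.57288201e-04]
```

View pics/s12.png

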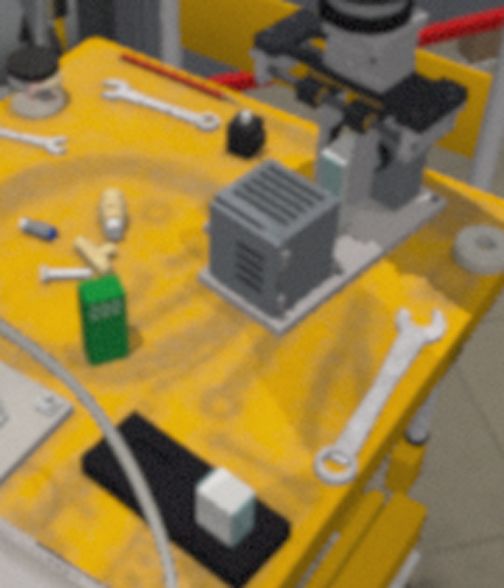

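The door is flush shut and the short cell is still in the stand. The tall cell is steady and upright in the gap, with its clear window facing the lamp.

```bash
python3 -c "
from station import ctrl
print(ctrl.hand_in())"
```

```text
the job is handed in; nothing more can be done
None
```

The job is handed in at about 21 s of the 53 s allowed. The lamp door is shut and the tall cell is held in the beam, still gripped.

- **Door:** I swept it closed with the shut fingers until it met a hard stop. The force rose to about 34 N while the tool moved under 0.5 mm. After I backed off, the pictures show it staying flush.
- **Grip:** I took the tall cell across its two frosted faces at mid-height. The fingers read 26.0 mm apart, with a 25 N squeeze. I lifted it clear of the pocket before moving sideways, and felt no contact with the nearby cable or post.
- **Hold:** The cell is upright, windows facing lamp and detector, on the beam midway between them. The tool stopped at (0.509, -0.161, 0.072) with yaw -0.168. That puts the cell's middle at about 69–70 mm, and the arm was still at the last check.
- **Stand:** The last picture shows the short cell still in its pocket and the green look-alike untouched.

**Position uncertainty:** The two cameras disagreed by about 2 mm on where the meter stands, and the point where the door stopped supported a value between them. I used a middle value, so expect the cell to be within about 2 mm of the beam centre. The arm hid the cell from the top camera at the end, so I confirmed its final place from the scene camera and the arm's own readings only.

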